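Find the case that holds the counterweight and box it

ROBOT

A 6-joint arm with a two-finger parallel gripper is mounted at the origin on the work surface. World frame = base frame: x ahead of the robot, y to its left, z up, the work surface at z = 0. Lengths are in mm, angles in degrees, forces in N, time in s.
With the tool pointing down it reaches from about 375 to 975 mm from the base axis. Payload 3.8 kg.
Tool frame: the origin (TCP) lies midway between the tips of the shut fingers; the grasp point (between the pads) lies robot.tcp_to_grasp behind it (robot.tcp_to_grasp is the distance from the TCP to the grasp point, in mm); z points along the fingers, y is the line along which they close (so a half turn about z gives the same grasp; the last joint's range is limited). The gripper opens to 85 mm and grips with 20 to 120 N. Pads are 22 mm wide; open, the fingers measure 114 mm over their backs; the gripper's body (76 mm by 85 mm) begins 54 mm behind the grasp point. The pads swing forward as they close: fully open they stand 13 mm farther back than shut.
Start: joints at [74.891, 15.12, 91.902, -0, 72.978, -2.114], TCP at [151.779, 657.709, 231.28] pointing down, gripper open.
Joint ranges: [-150.88, 150.88], [-54.13, 125.18], [17.81, 147.31], [-75.09, 255.09], [0, 152.58], [-146.25, 146.25]. Speed limits (degrees/s): [147.25, 147.25, 180, 180, 180, 180].

INTERFACE

Orientations are given as [roll, pitch, yaw] about the fixed x, y, z axes, in that order (R = Rz(yaw) Ry(pitch) Rx(roll)).
In Python, from station import robot, optics, spotter gives the robot as it stands.
- The arm moves only by the tool play_rows, never from a script. Its argument "commands" is a list of rows, each a list of 5 numbers: the shift along the world's x, y, z in mm, then the turn about the world's z in rad, then the opening, from 0 (shut) to 1 (fully open). In form: [[x, y, z, twist, jaw], ...]. A call has 1 to 5 rows; each row is the pose to reach, as a shift and turn from the pose commanded when the call began; what a row does not reach only later rows make up. A row lasts 1/12 s, in which the tool goes at most 41.7 mm and 7.16 degrees, less where a joint would pass 70% of its speed; a pose out of reach is approached as far as the arm can. A call with a gripper value outside its range is refused whole. The fingers move at their own pace and stop on an object; the grip force is fixed at half the most. Time passes only in rows, so rows that repeat a pose let the fingers close. It gives the time, the measured TCP pose, the force, the opening and the grip force at its end, in the units of the state.
- robot.observe(): the state, without advancing time (a new reading comes with each control period).
- optics.grab_frame(name): name is "scene" or "top" or "wrist"; returns a dict with "color" (400x640x3 uint8, red, green, blue), "depth" (400x640 float32, mm along the optical axis (not along the pixel's ray), 0 where there is no reading), "mtx" (3x3 intrinsics, pixels), "cam_to_world" (4x4, takes a point from camera to world coordinates); the wrist camera has in their place "mount" (4x4, takes a point from camera to tool coordinates, whose origin is the TCP and whose axes are the flange's). Camera axes: x right, y up, looking along -z (the intrinsics and any distortion apply to the point x, -y, -z); pixel columns grow to the right and rows downward; lengths in mm; the calibration is good to about 2 mm. A picture is of the moment at which its call begins: read the wrist's pose just before it.
- robot.job_done(): hands the job in; it is judged then, once.
Trained networks look in a picture, given as the dict that the camera call returned (one of the last four; its "shot" number tells which), for a name from the list of things; names that differ only in an ending like _2 or _b are one class to them, and where a whole thing is asked for, a point or a joint stands for the part that bears it (a point fixed in the world has none). Each returns a list of dicts, best first, with "confidence" (0 to 1); they miss things now and then, are a little off and sometimes report something else, mostly with a low value. They report only what shows in the picture. A call takes as long as a camera call. They do not tell look-alikes from the thing itself.
- spotter.trace(picture, thing): "mask" (400x640 bool, what is visible of it) and "extent" ([left, top, width, height] in pixels, round what is visible of it).
- spotter.spot_point(picture, thing): "position" ([column, row] in pixels: a listed point, or the origin of a listed thing).
The state is a dict: "time": time; "q": joint angles; "joint_vel": joint speeds; "effort": joint torques, N m; "ee_pos": TCP position; "eef_rot": TCP orientation; "force": force on the tool from outside, world axes, zero at the start; "moment": the same for the moment, N m; "opening": finger opening in mm; "grip_force": force on a finger pad.
Only numpy, scipy, OpenCV 4.12 (cv2) and the standard library are available. Lean on these libraries where they do the work, as an engineer would, in place of code of your own. Each camera call takes 0.05 s, during which the arm holds its last target. There are 200 camera calls.

TASK

One of the four identical black cases on the cork mat still has the spare counterweight in it, which you can only tell by its weight in the hand. Find that case and set it flat in the free near compartment of the bamboo box, then slide the lid fully shut; the three empty cases must be left standing upright on the mat. Set cases down rather than dropping them or tipping them over, and leave the other things where they are.

Things in the scene. Friction and masses are not known exactly. Their poses are not given: they have to be found in the camera images.
- case_a: one of four closed black plastic cases, all alike: 56 mm along x, 46 mm along y, 36 mm high, standing on the mat. Origin: centre of the underside. One of the four, a different one each time, holds the counterweight and weighs 0.23 to 0.33 kg (over 2.2 N); the other three weigh 0.05 to 0.08 kg (under 0.8 N). Neither looks nor name tell which.
- case_b: another of the four cases, the same in size and looks as case_a; origin at the centre of the underside.
- case_c: another of the four cases, the same in size and looks as case_a; origin at the centre of the underside.
- case_d: another of the four cases, the same in size and looks as case_a; origin at the centre of the underside.
- mat: cork work mat, 260 mm along x, 340 mm along y, 3 mm thick, fixed. Origin at the centre of the underside, on the table, so its top is at z 0.003. To the left or right of the robot's middle line; the bamboo box is on the other side.
- box: bamboo box, fixed, 212 mm along x, 136 mm along y, 62 mm high, walls 10 mm; its -x end is nearest the robot. Origin: centre of the underside. The near compartment is free: inside x -96 to -8 mm, y -58 to 58 mm, floor 6 mm up, uncovered while the lid is drawn back. The far one is filled with a foam bed. The lid slides in grooves in the side walls.
- box_bay (a point): middle of the floor of the free near compartment (box x -52 mm, 6 mm above the table); a case set down within about 30 mm of it in x and 40 mm in y is well placed.
- lid (a joint): how far the lid is drawn back along the box's +x (away from the robot), in m: 0 = shut against its stop, 0.12 = far stop. Starts at 0.10 to 0.118, stays where it is left; sliding it takes about 2 N. From 0.10 on the near compartment is wholly uncovered. The lid is 6 mm thick, its top 56 mm above the table; when shut it clears a boxed case by 7 mm.
- lid_batten (a point): middle of the top of the grip batten on the lid: a bar 12 mm wide (along box x), 70 mm long (along box y), 12 mm high above the lid; its top is 68 mm above the table. At box x -78 mm when the lid is shut; it moves with the lid.
- screwdriver: bystander: yellow plastic screwdriver, 150 mm long, lying along its x in the middle of the mat between the cases; leave alone. Origin under its middle.
- mirror: bystander: stainless stylus mirror, 44 x 20 x 4 mm, lying on the mat between two cases; leave alone. Origin at the centre of its underside.
- clamp: bystander: aluminium record clamp, 76 mm across, 50 mm high, standing on the left, beyond mat or box; leave alone. Origin at the centre of its underside.
- brush: bystander: record brush, 34 x 100 x 32 mm, on the right, beyond mat or box; leave alone. Origin at the centre of its underside.
Mind the look-alikes: they are no part of the job. What is shaped like the case_a but purple or turquoise is not meant.

How it is judged:
By the outcome, as a careful person would: the job done as asked, in the order asked, and still so for the second after the job is handed in, with the robot touching nothing.
It also fails if it takes over 72 s, if anything falls off the work surface, if the arm or the gripper's body presses on something with over 40 N, if the wrist force passes 120 N, or if a joint passes its speed limit or range.

## Working session

There is one attempt and no reset: what is moved stays moved. The work goes in short steps, Python scripts to look and compute and a tool call to move; the robot and the scene stay as the last step left them, time stands still between calls to the robot, and variables do not carry over. Pictures are saved under pics/ and viewed, at most 10 in all, crops included, and the job is handed in when it is done.

Besides the shell and the picture viewer there is one more tool, called after "Emit:" as a command line: name --pt "numbers of a row" for each row, then --argument value for the rest. play_rows: Moves the arm, as the interface text tells. Its arguments: {"type":"object","properties":{"commands":{"type":"array"}},"required":["commands"]}

```bash
mkdir -p pics; ls; cat > h.py <<'E'
import numpy as np, cv2
from station import robot, optics, spotter
def pts(f, mask=None):
    d=f["depth"]; K=f["mtx"]; v,u=np.nonzero((d>0) if mask is None else (mask&(d>0)))
    z=d[v,u]; P=np.stack([(u-K[0,2])*z/K[0,0], -(v-K[1,2])*z/K[1,1], -z, np.ones_like(z)])
    return (f["cam_to_world"]@P)[:3].T, u, v
def save(f,n,crop=None):
    im=f["color"][...,::-1]
    if crop: l,t,w,h,s=crop; im=cv2.resize(im[t:t+h,l:l+w],None,fx=s,fy=s)
    cv2.imwrite("pics/"+n+".png",im)
E
python3 - <<'E'
from h import *
s=robot.observe(); print(s, robot.tcp_to_grasp)
f=optics.grab_frame("top"); save(f,"top1"); print(f["mtx"],f["cam_to_world"], f.keys())
np.savez("top1.npz",color=f["color"],depth=f["depth"],mtx=f["mtx"],c=f["cam_to_world"])
for n in ["case_a","mat","box","lid","screwdriver","mirror","clamp","brush"]:
    for r in spotter.trace(f,n):
        P,u,v=pts(f,r["mask"])
        if len(P)<5: print(n,"few");continue
        zt=np.percentile(P[:,2],90); Q=P[P[:,2]>zt-6]
        rect=cv2.minAreaRect(Q[:,:2].astype(np.float32))
        print(n,round(r["confidence"],2),r["extent"],"z",round(zt,1),[np.round(a,1) for a in rect], "med col",np.median(f["color"][r["mask"]],0))
for n in ["box_bay","lid_batten"]: print(n,spotter.spot_point(f,n))
E
```

```text
pics
{'time': 0.0, 'q': array([ 7.48929344e+01,  1.51697354e+01,  9.19830355e+01, -1.19747309e-04,
        7.29785860e+01, -2.11448631e+00]), 'joint_vel': array([ 0.04023872, -0.11445985, -0.08599509,  0.01468514,  0.01816786,
       -0.13767658]), 'effort': array([ 1.98108180e-03, -5.15105975e+01, -3.67321658e+01,  2.17711749e-05,
        1.25572688e-02, -2.06789866e-05]), 'ee_pos': array([151.56578157, 656.98989253, 229.93847438]), 'eef_rot': array([-1.79868728e+02, -4.73224506e-03,  1.67007450e+02]), 'force': array([-0.00044108, -0.14875481,  0.12603375]), 'moment': array([-0.01960008, -0.00356228, -0.00152229]), 'grip_force': 0.0, 'opening': 85.4910161307693} 18.700000000000003
[[435.06717648   0.         318.90133952]
 [  0.         435.06717648 197.74196307]
 [  0.           0.           1.        ]] [[-1.30994617e-02  9.88118268e-01 -1.53136188e-01  2.88068769e+02]
 [-9.99830073e-01 -1.49304001e-02 -1.08123716e-02  3.12686902e+00]
 [-1.29702865e-02  1.52968530e-01  9.88145941e-01  1.26569299e+03]
 [ 0.00000000e+00  0.00000000e+00  0.00000000e+00  1.00000000e+00]] dict_keys(['c
[... 1349 characters left out ...]
(0.9)] med col [243. 221. 149.]
screwdriver 0.66 [365.4, 101.4, 45.2, 70.4] z 59.2 [array([ 654.4, -181.8]), array([199.1, 123.1]), np.float64(0.9)] med col [243.  221.  149.5]
screwdriver 0.37 [154.4, 174.2, 27.3, 25.5] z 52.7 [array([523.1, 454.4]), array([56.3, 58.7]), np.float64(14.2)] med col [222. 218. 215.]
clamp 0.7 [154.1, 171.4, 31.3, 29.6] z 52.5 [array([523.1, 454.4]), array([56.3, 58.7]), np.float64(14.2)] med col [216. 212. 208.]
brush 0.59 [460.4, 173.2, 34.5, 20.0] z 34.6 [array([ 515.9, -438.3]), array([98. , 34.5]), np.float64(75.1)] med col [36. 34. 37.]
box_bay [{'position': [388.0, 196.4], 'confidence': 0.71}]
lid_batten [{'position': [223.8, 200.9], 'confidence': 0.58}]
```

```bash
python3 - <<'E'
from h import *
d=np.load("top1.npz"); f=dict(color=d["color"],depth=d["depth"],mtx=d["mtx"],cam_to_world=d["c"])
save(f,"top1crop",(190,80,260,190,3))
P,u,v=pts(f); 
def rects(m,n):
    im=np.zeros((400,640),np.uint8); im[v[m],u[m]]=1
    k,l,st,c=cv2.connectedComponentsWithStats(im)
    for i in range(1,k):
        if st[i,4]<30: continue
        q=P[l[v,u]==i]; q=q[np.isin(np.arange(len(q)),np.arange(len(q)))]
        print(n,st[i].tolist(),[np.round(a,1) for a in cv2.minAreaRect(q[:,:2].astype(np.float32))],round(float(np.median(q[:,2])),1))
rects((P[:,2]>34)&(P[:,2]<48)&(P[:,1]>20)&(P[:,1]<400)&(P[:,0]>380),"top")
b=(P[:,1]<-100)&(P[:,1]>-260)&(P[:,0]>380)
rects(b&(P[:,2]>63),"batten?"); rects(b&(P[:,2]>60.5)&(P[:,2]<66),"rim"); rects(b&(P[:,2]>50)&(P[:,2]<60.5),"lid")
rects(b&(P[:,2]>2)&(P[:,2]<15)&(P[:,0]<600),"floor")
E
```

```text
top [189, 73, 95, 5, 186] [array([851.8, 258.8]), array([281.1,   5.9]), np.float64(89.8)] 40.7
top [284, 145, 18, 21, 293] [array([604.8,  92.3]), array([45.5, 57.9]), np.float64(81.0)] 39.4
top [217, 147, 17, 20, 297] [array([604.1, 288.5]), array([57. , 46.1]), np.float64(7.4)] 39.5
top [287, 184, 21, 23, 301] [array([487.2,  78.7]), array([56., 46.]), np.float64(16.9)] 38.8
top [213, 190, 18, 21, 306] [array([476. , 295.4]), array([46.3, 56. ]), np.float64(83.6)] 39.8
batten? [358, 0, 55, 51, 2648] [array([ 988.7, -183.9]), array([153. , 158.9]), np.float64(89.5)] 84.6
batten? [377, 159, 25, 6, 112] [array([ 574.2, -182.6]), array([15.7, 68.1]), np.float64(0.9)] 67.5
rim [364, 139, 5, 46, 125] [array([ 577. , -118.7]), array([ 11.7, 130.7]), np.float64(88.6)] 62.7
rim [407, 138, 5, 16, 39] [array([ 621.3, -242.2]), array([11.2, 44.5]), np.float64(88.6)] 62.7
rim [409, 152, 5, 28, 74] [array([ 562.9, -244.5]), array([77.9, 10.5]), np.float64(0.3)] 62.7
rim [392, 181, 23, 31, 120] [array([ 475.8, -219. ]), array([61.1, 86.6]), np.float64(87.0)] 62.6
rim [366, 187, 25, 26, 119] [array([ 453.5, -132.5]), array([94.4, 48.3]), np.float64(43.4)] 62.7
lid [361, 50, 20, 4, 37] [array([ 912.6, -142.5]), array([56.5,  5.3]), np.float64(88.9)] 54.3
lid [382, 50, 14, 8, 52] [array([ 907.3, -194.7]), array([38.1, 19.8]), np.float64(79.5)] 55.2
lid [397, 50, 14, 8, 58] [array([ 904.4, -239.8]), array([39.7, 20.3]), np.float64(83.3)] 53.8
lid [365, 102, 48, 69, 2631] [array([ 652. , -183.8]), array([204.4, 131.2]), np.float64(0.5)] 55.6
lid [381, 208, 22, 5, 38] [array([ 435.8, -185.3]), array([10.2, 58.3]), np.float64(3.8)] 56.9
floor [369, 180, 40, 29, 1032] [array([ 489.9, -185.4]), array([ 82.4, 110.9]), np.float64(0.3)] 6.7
```

View pics/top1crop.png

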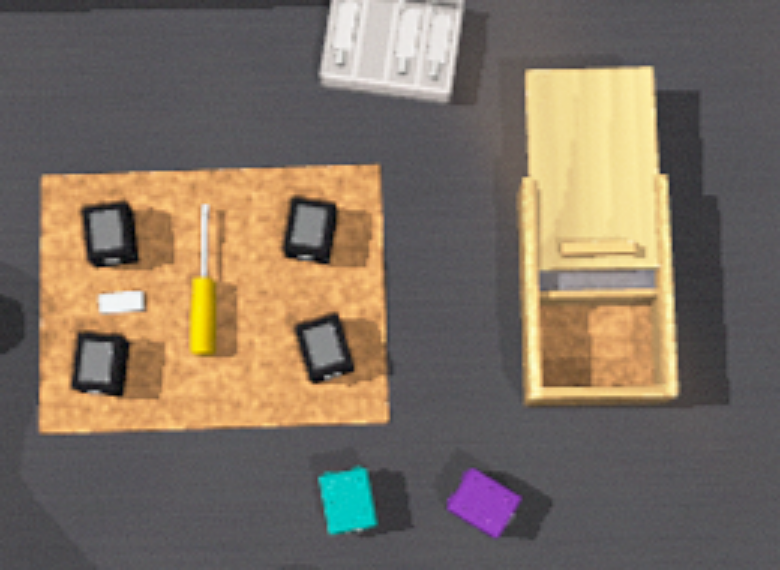

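The crop shows the four black cases at top-image pixels (226,157), (293,157), (223,201) and (298,196). The look-alikes, turquoise at (305,246) and purple at (351,247), are off the mat, and the network also confused the lid at (388,134) with a case. Depth confirms all four black cases. The box's near bay is open at (388,196). I start with the near-left case at world (476,295).

Emit:
play_rows --pt "36 -40 -14 0.02 1" --pt "72 -80 -28 0.04 1" --pt "108 -121 -43 0.04 1" --pt "108 -121 -43 0.04 1"

```text
time: 0.88
ee_pos: [259.7, 536.5, 188.4]
eef_rot: [180.0, 0.0, 169.4]
force: [1.3, 0.3, 0.2]
opening: 85.6
grip_force: 0.0
```

Emit:
play_rows --pt "36 -40 -14 0.02 1" --pt "72 -80 -28 0.04 1" --pt "108 -121 -43 0.04 1" --pt "108 -121 -43 0.04 1"

```text
time: 1.22
ee_pos: [367.4, 415.9, 145.9]
eef_rot: [179.9, 0.0, 171.6]
force: [0.4, 0.9, -0.3]
opening: 85.3
grip_force: 0.0
```

Emit:
play_rows --pt "36 -40 -14 0.02 1" --pt "72 -80 -28 0.035 1" --pt "108 -120 -43 0.035 1" --pt "108 -120 -43 0.035 1" --pt "108 -120 -43 0.035 1"

```text
time: 1.63
ee_pos: [477.3, 291.8, 101.1]
eef_rot: [-179.8, 0.0, 173.3]
force: [-1.5, 0.9, 0.7]
opening: 85.3
grip_force: 0.0
```

```bash
python3 - <<'E'
from h import *
s=robot.observe(); print({k:np.round(s[k],2) for k in s})
f=optics.grab_frame("wrist"); save(f,"w1"); print(f["mount"])
E
```

```text
{'time': np.float64(1.63), 'q': array([ 28.99,   9.5 , 113.32,  -0.19,  57.29, -54.22]), 'joint_vel': array([ 3.93, -1.14, -0.11,  4.17,  2.39,  4.56]), 'effort': array([ -2.15, -42.15, -33.19,  -0.37,  -0.33,  -0.63]), 'ee_pos': array([477.31, 291.82, 101.05]), 'eef_rot': array([-1.7981e+02,  1.0000e-02,  1.7331e+02]), 'force': array([-1.45,  0.94,  0.74]), 'moment': array([ 0.01, -0.02,  0.01]), 'grip_force': np.float64(0.0), 'opening': np.float64(85.31)}
[[ 2.51751398e-04  9.61336155e-01  2.75377439e-01  7.10796489e+01]
 [ 9.99999968e-01 -2.35033860e-04 -9.37071776e-05  1.27524396e+00]
 [-2.53610753e-05  2.75377453e-01 -9.61336183e-01 -1.43595828e+02]
 [ 0.00000000e+00  0.00000000e+00  0.00000000e+00  1.00000000e+00]]
```

View pics/w1.png

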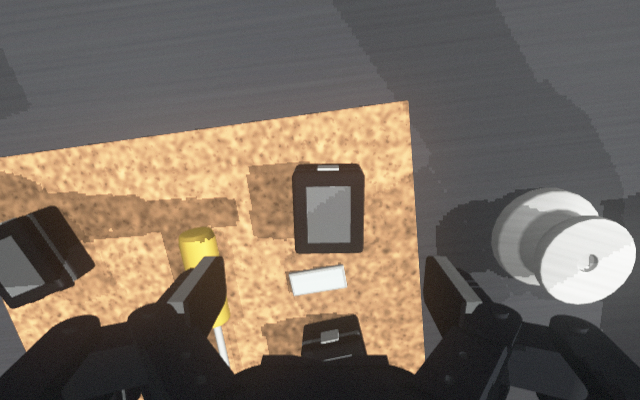

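The wrist view shows the near-left case at (328,208), the mirror at (317,280) and the far-left case at (330,340). I'll cross-check the case position from this view against the top camera.

```bash
cat >> h.py <<'E'
from scipy.spatial.transform import Rotation as R
def wrist(zlo,zhi,lo=None,hi=None,name=None):
    s=robot.observe(); f=optics.grab_frame("wrist")
    T=np.eye(4); T[:3,:3]=R.from_euler("xyz",s["eef_rot"],degrees=True).as_matrix(); T[:3,3]=s["ee_pos"]
    f["cam_to_world"]=T@f["mount"]
    if name: save(f,name)
    P,u,v=pts(f); m=(P[:,2]>zlo)&(P[:,2]<zhi)
    im=np.zeros((400,640),np.uint8); im[v[m],u[m]]=1
    k,l,st,c=cv2.connectedComponentsWithStats(im)
    print("t",round(s["time"],2),"ee",np.round(s["ee_pos"],1),np.round(s["eef_rot"],1),"F",np.round(s["force"],2))
    for i in range(1,k):
        if st[i,4]<150: continue
        q=P[l[v,u]==i]
        print(st[i].tolist(),[np.round(a,1) for a in cv2.minAreaRect(q[:,:2].astype(np.float32))],round(float(np.median(q[:,2])),1))
    return f,P,u,v
E
python3 -c "
from h import *
wrist(35,46)"
```

```text
t 1.68 ee [475.8 294.1 101.7] [-1.799e+02 -1.000e-01  1.733e+02] F [-0.61  0.9   0.24]
[289, 172, 72, 84, 5720] [array([473.3, 296. ]), array([46.3, 55.6]), np.float64(84.2)] 40.1
[529, 217, 63, 67, 297] [array([507.6, 439.4]), array([18.4, 54.3]), np.float64(51.2)] 44.3
[0, 220, 66, 91, 3810] [array([485.5,  80.3]), array([56.1, 47.2]), np.float64(16.9)] 40.0
[298, 339, 64, 21, 829] [array([577.7, 286.7]), array([46.8, 12.9]), np.float64(89.2)] 39.4
```

Emit:
play_rows --pt "-1 0 -35 0 1" --pt "-1 0 -65 0 1" --pt "-1 0 -85 0 1" --pt "-1 0 -91 0 1" --pt "-1 0 -91 0 1"

```text
time: 2.15
ee_pos: [471.1, 297.7, 10.3]
eef_rot: [-179.9, -0.2, 173.7]
force: [0.2, 0.0, 0.2]
opening: 85.0
grip_force: 0.0
```

Emit:
play_rows --pt "0 0 0 0 0.4" --pt "0 0 0 0 0.3" --pt "0 0 0 0 0.3" --pt "0 0 0 0 0.3" --pt "0 0 0 0 0.3"

```text
time: 2.57
ee_pos: [475.1, 298.5, 14.1]
eef_rot: [179.9, 0.2, 173.6]
force: [-0.1, 1.1, 7.1]
opening: 45.1
grip_force: 63.3
```

Emit:
play_rows --pt "0 0 0 0 0.3" --pt "0 0 0 0 0.3"

```text
time: 2.73
ee_pos: [475.1, 298.5, 14.1]
eef_rot: [179.8, 0.2, 173.6]
force: [-0.6, 0.4, 7.5]
opening: 44.7
grip_force: 63.3
```

Emit:
play_rows --pt "0 0 6 0 0.3" --pt "0 0 14 0 0.3" --pt "0 0 22 0 0.3" --pt "0 0 25 0 0.3" --pt "0 0 25 0 0.3"

```text
time: 3.15
ee_pos: [474.3, 297.9, 38.4]
eef_rot: [179.9, 0.1, 173.6]
force: [0.4, 0.2, -0.6]
opening: 44.9
grip_force: 62.5
```

Emit:
play_rows --pt "0 0 0 0 0.3" --pt "0 0 0 0 0.3"

```text
time: 3.32
ee_pos: [473.1, 297.2, 36.7]
eef_rot: [-180.0, -0.0, 173.6]
force: [-0.8, -0.4, -1.9]
opening: 45.1
grip_force: 62.5
```

Emit:
play_rows --pt "0 0 0 0 0.3"

```text
time: 3.4
ee_pos: [472.9, 297.1, 36.4]
eef_rot: [-180.0, -0.0, 173.6]
force: [0.1, -0.5, -0.8]
opening: 44.8
grip_force: 62.5
```

Emit:
play_rows --pt "0 0 0 0 0.3" --pt "0 0 0 0 0.3"

```text
time: 3.57
ee_pos: [473.0, 297.2, 36.4]
eef_rot: [-180.0, -0.0, 173.6]
force: [-0.5, 0.5, -0.6]
opening: 44.9
grip_force: 62.5
```

Emit:
play_rows --pt "0 0 0 0 0.3"

```text
time: 3.65
ee_pos: [473.1, 297.2, 36.5]
eef_rot: [-180.0, -0.0, 173.6]
force: [-1.2, 0.1, -0.7]
opening: 45.0
grip_force: 62.5
```

Emit:
play_rows --pt "0 0 0 0 0.3"

```text
time: 3.73
ee_pos: [473.2, 297.3, 36.7]
eef_rot: [-180.0, -0.0, 173.6]
force: [0.1, -0.2, -1.3]
opening: 44.9
grip_force: 62.5
```

Emit:
play_rows --pt "0 0 0 0 0.3"

```text
time: 3.82
ee_pos: [473.3, 297.3, 36.8]
eef_rot: [-180.0, -0.0, 173.6]
force: [0.1, -0.3, -0.8]
opening: 45.0
grip_force: 62.5
```

Emit:
play_rows --pt "0 0 0 0 0.3"

```text
time: 3.9
ee_pos: [473.3, 297.3, 36.8]
eef_rot: [-180.0, -0.0, 173.6]
force: [-0.8, 0.0, -0.2]
opening: 44.9
grip_force: 62.5
```

```bash
python3 -c "
from h import *
for i in range(6):
  s=robot.observe(); optics.grab_frame('wrist'); print(s['time'],np.round(s['force'],2),np.round(s['moment'],3),np.round(s['effort'],2),s['ee_pos'])"
```

```text
3.9 [-0.76  0.   -0.23] [-0.034  0.013 -0.024] [  0.   -43.54 -29.73  -0.     0.    -0.  ] [473.34032348 297.34412187  36.83009539]
3.95 [ 0.54 -0.22 -1.23] [-0.061  0.019 -0.001] [ -0.   -43.55 -29.73  -0.     0.     0.  ] [473.35414444 297.37009927  36.85235777]
4.0 [-0.5   0.02 -0.71] [ 0.038  0.013 -0.005] [ -0.   -43.55 -29.74  -0.     0.     0.  ] [473.34963552 297.32716563  36.8544423 ]
4.05 [ 0.07  0.52 -0.62] [0.007 0.055 0.006] [ -0.   -43.55 -29.74  -0.     0.     0.  ] [473.35733241 297.35945372  36.88618341]
4.1 [ 0.37 -0.2  -0.13] [ 0.098  0.002 -0.053] [ -0.   -43.56 -29.75  -0.     0.    -0.  ] [473.34575729 297.34111855  36.90019902]
4.15 [ 0.19  0.12 -0.66] [-0.017  0.021 -0.028] [ -0.   -43.56 -29.75  -0.     0.     0.  ] [473.38437405 297.35660459  36.89828957]
```

The averaged force is about 0.7 N down, so this case is empty. I set it back and go to the far-left one.

Emit:
play_rows --pt "0 0 -10 0 0.3" --pt "0 0 -18 0 0.3" --pt "0 0 -22 0 0.3" --pt "0 0 -23 0 0.3" --pt "0 0 -23 0 0.3"

```text
time: 4.62
ee_pos: [472.5, 296.9, 14.1]
eef_rot: [-179.9, -0.1, 173.6]
force: [-5.3, -2.9, 11.0]
opening: 44.9
grip_force: 63.8
```

Emit:
play_rows --pt "0 0 0 0 0.3" --pt "0 0 0 0 0.7" --pt "0 0 0 0 1" --pt "0 0 0 0 1" --pt "0 0 0 0 1"

```text
time: 5.03
ee_pos: [473.1, 297.2, 13.3]
eef_rot: [-180.0, -0.0, 173.6]
force: [-0.2, 0.3, -0.5]
opening: 85.5
grip_force: 0.0
```

Emit:
play_rows --pt "0 0 10 0 1" --pt "0 0 30 0 1" --pt "0 0 50 0 1" --pt "0 0 65 0 1" --pt "0 0 65 0 1"

```text
time: 5.45
ee_pos: [476.1, 299.0, 83.2]
eef_rot: [179.8, 0.3, 173.6]
force: [-0.1, -0.1, 0.6]
opening: 85.1
grip_force: 0.0
```

Emit:
play_rows --pt "30 -2 0 0.08 1" --pt "65 -4 0 0.16 1" --pt "100 -6 0 0.24 1" --pt "128 -7 0 0.24 1" --pt "128 -7 0 0.24 1"

```text
time: 5.87
ee_pos: [606.8, 289.9, 78.9]
eef_rot: [180.0, 0.3, -172.8]
force: [0.4, 0.3, -0.2]
opening: 85.1
grip_force: 0.0
```

Emit:
play_rows --pt "0 0 0 0 1" --pt "0 0 0 0 1"

```text
time: 6.03
ee_pos: [600.1, 289.9, 77.6]
eef_rot: [-180.0, -0.1, -172.7]
force: [-0.8, 0.1, -0.7]
opening: 85.4
grip_force: 0.0
```

```bash
python3 -c "
from h import *
wrist(35,46,name='w2')"
```

```text
t 6.03 ee [600.1 289.9  77.6] [-1.800e+02 -1.000e-01 -1.727e+02] F [-0.77  0.08 -0.74]
[315, 0, 103, 60, 4730] [array([486.6, 296.8]), array([46.4, 28.1]), np.float64(84.5)] 39.9
[595, 82, 45, 101, 481] [array([524.8, 433.3]), array([51.3, 15.5]), np.float64(9.5)] 44.3
[0, 153, 26, 95, 2007] [array([605.7, 111.7]), array([12.4, 56.2]), np.float64(84.2)] 39.3
[280, 187, 80, 91, 6972] [array([601.6, 288.8]), array([55.5, 46.1]), np.float64(7.3)] 40.1
```

View pics/w2.png

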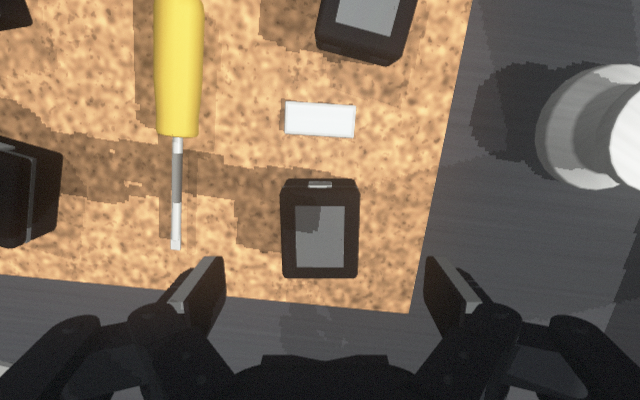

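The first case is standing back in place (365,25), the mirror (318,118) is undisturbed, and the second case is centred between the fingers at (320,228).

Emit:
play_rows --pt "0 0 -30 0 1" --pt "0 0 -50 0 1" --pt "0 0 -63 0 1" --pt "0 0 -66 0 1" --pt "0 0 -66 0 1"

```text
time: 6.5
ee_pos: [599.3, 290.0, 11.4]
eef_rot: [-179.9, -0.2, -172.6]
force: [0.5, -0.4, 0.7]
opening: 85.5
grip_force: 0.0
```

Emit:
play_rows --pt "0 0 0 0 0.4" --pt "0 0 0 0 0.3" --pt "0 0 0 0 0.3" --pt "0 0 0 0 0.3" --pt "0 0 0 0 0.3"

```text
time: 6.92
ee_pos: [602.9, 291.0, 14.8]
eef_rot: [179.9, 0.2, -172.7]
force: [-0.9, -0.0, 3.9]
opening: 44.7
grip_force: 63.9
```

Emit:
play_rows --pt "0 0 6 0 0.3" --pt "0 0 14 0 0.3" --pt "0 0 22 0 0.3" --pt "0 0 25 0 0.3" --pt "0 0 25 0 0.3"

```text
time: 7.33
ee_pos: [602.4, 290.8, 39.6]
eef_rot: [180.0, 0.2, -172.7]
force: [0.6, -0.1, -1.2]
opening: 45.0
grip_force: 63.2
```

Emit:
play_rows --pt "0 0 0 0 0.3" --pt "0 0 0 0 0.3" --pt "0 0 0 0 0.3" --pt "0 0 0 0 0.3"

```text
time: 7.67
ee_pos: [600.9, 290.1, 37.3]
eef_rot: [-180.0, -0.1, -172.7]
force: [0.6, -0.7, -0.1]
opening: 44.8
grip_force: 63.2
```

```bash
cat > weigh.py <<'E'
from h import *
F=[]
for i in range(8):
  s=robot.observe(); optics.grab_frame('wrist'); F.append(s['force'][2])
print(s['time'],np.round(F,2),np.mean(F),np.round(s['ee_pos'],1),s['opening'])
E
python3 weigh.py
```

```text
8.0167 [-0.15  0.12 -1.02 -0.78 -1.79 -0.53 -0.79 -0.71] -0.7050219914390612 [601.3 290.3  37.8] 44.63959153587445
```

Empty as well. Setting it back, then to the far-right case.

Emit:
play_rows --pt "0 0 -10 0 0.3" --pt "0 0 -18 0 0.3" --pt "0 0 -22 0 0.3" --pt "0 0 -23 0 0.3" --pt "0 0 -23 0 0.3"

```text
time: 8.48
ee_pos: [600.7, 290.1, 14.9]
eef_rot: [-180.0, -0.1, -172.7]
force: [-3.7, -1.3, 5.9]
opening: 44.5
grip_force: 63.9
```

Emit:
play_rows --pt "0 0 0 0 0.3" --pt "0 0 0 0 0.7" --pt "0 0 0 0 1" --pt "0 0 0 0 1" --pt "0 0 0 0 1"

```text
time: 8.9
ee_pos: [601.1, 290.2, 14.3]
eef_rot: [-180.0, -0.0, -172.7]
force: [0.4, 0.3, 0.2]
opening: 85.6
grip_force: 0.0
```

Emit:
play_rows --pt "0 0 10 0 1" --pt "0 0 30 0 1" --pt "0 0 50 0 1" --pt "0 0 65 0 1" --pt "0 0 65 0 1"

```text
time: 9.32
ee_pos: [604.5, 291.7, 85.0]
eef_rot: [179.9, 0.4, -172.7]
force: [0.0, 0.2, 0.5]
opening: 85.6
grip_force: 0.0
```

Emit:
play_rows --pt "0 -30 0 -0.07 1" --pt "0 -70 0 -0.14 1" --pt "0 -110 0 -0.21 1" --pt "0 -150 0 -0.28 1" --pt "0 -185 0 -0.285 1"

```text
time: 9.73
ee_pos: [600.5, 103.3, 79.2]
eef_rot: [-180.0, -0.0, 170.9]
force: [0.3, -0.1, 0.4]
opening: 85.3
grip_force: 0.0
```

Emit:
play_rows --pt "0 -11 0 0 1" --pt "0 -11 0 0 1" --pt "0 -11 0 0 1" --pt "0 -11 0 0 1"

```text
time: 10.07
ee_pos: [601.3, 95.3, 79.6]
eef_rot: [180.0, -0.0, 171.0]
force: [1.6, -0.5, 0.4]
opening: 85.5
grip_force: 0.0
```

```bash
python3 -c "
from h import *
wrist(35,46)"
```

```text
t 10.07 ee [601.3  95.3  79.6] [180.  -0. 171.] F [ 1.59 -0.48  0.39]
[193, 0, 125, 94, 7621] [array([489.1,  80.1]), array([49.5, 46.2]), np.float64(16.1)] 40.1
[616, 135, 24, 97, 1889] [array([601.8, 272. ]), array([56.4, 12. ]), np.float64(2.6)] 39.2
[279, 187, 80, 91, 6856] [array([602.8,  92.4]), array([46., 56.]), np.float64(80.1)] 40.1
[0, 297, 19, 48, 482] [array([ 628.1, -113.4]), array([ 3.6, 27.8]), np.float64(88.6)] 38.9
```

Emit:
play_rows --pt "1 -2 -30 0 1" --pt "1 -2 -50 0 1" --pt "1 -2 -64 0 1" --pt "1 -2 -67 0 1" --pt "1 -2 -67 0 1"

```text
time: 10.53
ee_pos: [601.0, 93.2, 11.3]
eef_rot: [-180.0, -0.2, 171.1]
force: [-0.1, -0.0, -1.0]
opening: 85.4
grip_force: 0.0
```

Emit:
play_rows --pt "0 0 0 0 0.4" --pt "0 0 0 0 0.3" --pt "0 0 0 0 0.3" --pt "0 0 0 0 0.3" --pt "0 0 0 0 0.3"

```text
time: 10.95
ee_pos: [603.9, 92.5, 14.6]
eef_rot: [179.9, 0.2, 171.0]
force: [0.4, 0.3, 4.9]
opening: 44.9
grip_force: 63.7
```

Emit:
play_rows --pt "0 0 6 0 0.3" --pt "0 0 14 0 0.3" --pt "0 0 22 0 0.3" --pt "0 0 25 0 0.3" --pt "0 0 25 0 0.3"

```text
time: 11.37
ee_pos: [603.5, 92.4, 39.5]
eef_rot: [180.0, 0.1, 171.0]
force: [0.5, 0.2, -0.0]
opening: 45.3
grip_force: 63.1
```

Emit:
play_rows --pt "0 0 0 0 0.3" --pt "0 0 0 0 0.3" --pt "0 0 0 0 0.3" --pt "0 0 0 0 0.3"

```text
time: 11.7
ee_pos: [601.9, 92.3, 37.3]
eef_rot: [-180.0, -0.1, 171.0]
force: [0.2, 0.2, -1.6]
opening: 44.7
grip_force: 63.1
```

```bash
python3 weigh.py
```

```text
12.05 [-1.6  -0.24 -0.27  0.91 -0.31  0.35 -0.64 -0.55] -0.2947317056511165 [602.3  92.4  37.8] 44.73850184969371
```

Empty again, so it should be the near-right case; I'll still weigh it.

Emit:
play_rows --pt "0 0 -10 0 0.3" --pt "0 0 -18 0 0.3" --pt "0 0 -22 0 0.3" --pt "0 0 -23 0 0.3" --pt "0 0 -23 0 0.3"

```text
time: 12.52
ee_pos: [601.7, 92.2, 14.7]
eef_rot: [-180.0, -0.1, 171.0]
force: [-3.3, -1.4, 5.6]
opening: 44.9
grip_force: 63.7
```

Emit:
play_rows --pt "0 0 0 0 0.3" --pt "0 0 0 0 0.7" --pt "0 0 0 0 1" --pt "0 0 0 0 1" --pt "0 0 0 0 1"

```text
time: 12.93
ee_pos: [602.1, 92.3, 14.4]
eef_rot: [-180.0, -0.0, 171.0]
force: [-0.1, 0.1, -0.5]
opening: 85.4
grip_force: 0.0
```

Emit:
play_rows --pt "0 0 10 0 1" --pt "0 0 30 0 1" --pt "0 0 50 0 1" --pt "0 0 65 0 1" --pt "0 0 65 0 1"

```text
time: 13.35
ee_pos: [605.7, 92.7, 84.6]
eef_rot: [179.9, 0.4, 171.0]
force: [0.6, -0.3, 0.7]
opening: 85.4
grip_force: 0.0
```

Emit:
play_rows --pt "-28 -3 0 0.1 1" --pt "-58 -6 0 0.2 1" --pt "-88 -9 0 0.32 1" --pt "-116 -12 0 0.42 1" --pt "-116 -12 0 0.45 1"

```text
time: 13.77
ee_pos: [478.8, 79.6, 77.3]
eef_rot: [179.9, -0.5, -162.9]
force: [-0.9, 0.4, -0.3]
opening: 85.6
grip_force: 0.0
```

Emit:
play_rows --pt "0 0 0 0 1" --pt "0 0 0 0 1" --pt "0 0 0 0 1"

```text
time: 14.02
ee_pos: [487.4, 80.4, 80.2]
eef_rot: [-180.0, 0.1, -163.3]
force: [0.7, -0.3, -0.3]
opening: 85.2
grip_force: 0.0
```

```bash
python3 -c "
from h import *
wrist(35,46)"
```

```text
t 14.02 ee [487.4  80.4  80.2] [-1.800e+02  1.000e-01 -1.633e+02] F [ 0.72 -0.28 -0.34]
[281, 179, 80, 91, 6942] [array([485.5,  79. ]), array([56.1, 46.2]), np.float64(16.1)] 40.1
[601, 268, 39, 71, 1475] [array([483.1, 278.6]), array([50. , 22.4]), np.float64(27.8)] 39.5
[270, 338, 62, 22, 518] [array([573.4,  92. ]), array([13.4, 41.3]), np.float64(11.5)] 38.4
```

Emit:
play_rows --pt "-1 -1 -30 0 1" --pt "-1 -1 -50 0 1" --pt "-1 -1 -64 0 1" --pt "-1 -1 -67 0 1" --pt "-1 -1 -67 0 1"

```text
time: 14.48
ee_pos: [484.8, 79.2, 11.7]
eef_rot: [180.0, -0.2, -163.2]
force: [-0.3, -0.1, -0.1]
opening: 85.7
grip_force: 0.0
```

Emit:
play_rows --pt "0 0 0 0 0.4" --pt "0 0 0 0 0.3" --pt "0 0 0 0 0.3" --pt "0 0 0 0 0.3" --pt "0 0 0 0 0.3"

```text
time: 14.9
ee_pos: [487.1, 79.4, 14.5]
eef_rot: [-180.0, 0.2, -163.2]
force: [1.0, -0.7, 5.2]
opening: 44.8
grip_force: 63.8
```

Emit:
play_rows --pt "0 0 6 0 0.3" --pt "0 0 14 0 0.3" --pt "0 0 22 0 0.3" --pt "0 0 25 0 0.3" --pt "0 0 25 0 0.3"

```text
time: 15.32
ee_pos: [486.2, 79.5, 39.1]
eef_rot: [-180.0, 0.1, -163.2]
force: [0.3, -0.5, -3.2]
opening: 45.1
grip_force: 62.9
```

Emit:
play_rows --pt "0 0 0 0 0.3" --pt "0 0 0 0 0.3" --pt "0 0 0 0 0.3" --pt "0 0 0 0 0.3"

```text
time: 15.65
ee_pos: [484.9, 79.3, 37.5]
eef_rot: [180.0, -0.0, -163.2]
force: [-0.4, -0.9, -3.4]
opening: 44.8
grip_force: 62.9
```

```bash
python3 weigh.py
```

```text
16.0 [-3.4  -2.86 -3.05 -3.07 -2.57 -2.59 -2.99 -3.36] -2.985833614410372 [485.3  79.4  37.8] 44.977355767630236
```

About 3.0 N: this is the one. I carry it over the bay and check the box from close by.

Emit:
play_rows --pt "0 0 25 0 0.3" --pt "0 -10 50 -0.05 0.3" --pt "0 -35 65 -0.1 0.3" --pt "0 -65 70 -0.15 0.3" --pt "0 -100 70 -0.2 0.3"

```text
time: 16.47
ee_pos: [487.3, -20.9, 110.5]
eef_rot: [-180.0, 0.3, -174.7]
force: [1.1, 0.3, -3.2]
opening: 44.8
grip_force: 63.6
```

Emit:
play_rows --pt "0 -38 0 -0.05 0.3" --pt "0 -75 0 -0.085 0.3" --pt "0 -110 0 -0.085 0.3" --pt "0 -140 0 -0.085 0.3" --pt "0 -160 0 -0.085 0.3"

```text
time: 16.88
ee_pos: [485.2, -183.7, 108.1]
eef_rot: [-179.9, 0.0, -179.6]
force: [1.0, 0.6, -2.1]
opening: 44.7
grip_force: 63.5
```

Emit:
play_rows --pt "0 0 0 0 0.3" --pt "0 0 0 0 0.3" --pt "0 0 0 0 0.3"

```text
time: 17.13
ee_pos: [484.9, -180.2, 107.5]
eef_rot: [180.0, -0.0, -179.6]
force: [-0.4, -0.9, -2.6]
opening: 44.8
grip_force: 63.5
```

```bash
python3 -c "
from h import *
f,P,u,v=wrist(59,65,name='w3')
for a,b in((65,71),(3,12)):
  m=(P[:,2]>a)&(P[:,2]<b)&(P[:,1]<-110)&(P[:,1]>-255)&(P[:,0]>430)&(P[:,0]<620)
  print(a,m.sum(),np.percentile(P[m],[1,50,99],axis=0).round(1))
"
```

```text
t 17.13 ee [ 484.9 -180.2  107.5] [ 180.    -0.  -179.6] F [-0.36 -0.9  -2.6 ]
[196, 135, 246, 158, 9330] [array([ 478.5, -182.1]), array([ 97.9, 137. ]), np.float64(0.4)] 62.9
65 1240 [[ 563.7 -215.5   65.3]
 [ 566.4 -180.3   68.4]
 [ 573.  -147.6   69.9]]
3 9109 [[ 447.6 -240.     6.2]
 [ 468.3 -186.5    7.8]
 [ 520.8 -124.    10.4]]
```

View pics/w3.png

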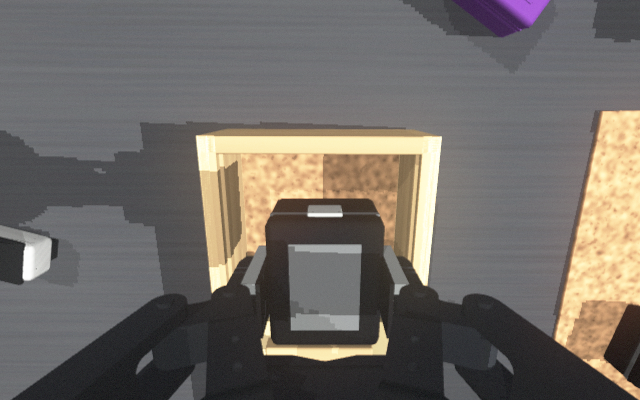

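The wrist view shows the case hanging level at (325,275), with the open box beneath it: front wall at row 140, side walls at columns 205 and 435. It needs about 2 mm of shift. Lowering now.

Emit:
play_rows --pt "-1 -2 -20 0 0.3" --pt "-1 -2 -45 0 0.3" --pt "-1 -2 -65 0 0.3" --pt "-1 -2 -78 0 0.3" --pt "-1 -2 -83 0 0.3"

```text
time: 17.6
ee_pos: [482.2, -180.4, 22.3]
eef_rot: [179.9, -0.3, -179.4]
force: [-0.3, -0.4, -3.1]
opening: 44.9
grip_force: 63.5
```

Emit:
play_rows --pt "0 0 -3 0 0.3" --pt "0 0 -6 0 0.3" --pt "0 0 -7 0 0.3" --pt "0 0 -7 0 0.3"

```text
time: 17.93
ee_pos: [485.1, -182.7, 18.6]
eef_rot: [-180.0, 0.1, -179.5]
force: [-0.5, 0.5, -3.2]
opening: 44.5
grip_force: 63.5
```

Emit:
play_rows --pt "0 0 -1 0 0.3" --pt "0 0 -2 0 0.3" --pt "0 0 -2 0 0.3" --pt "0 0 -2 0 0.3"

```text
time: 18.27
ee_pos: [485.3, -183.0, 17.5]
eef_rot: [-180.0, 0.1, -179.5]
force: [-1.7, 1.7, 5.1]
opening: 44.9
grip_force: 64.5
```

Emit:
play_rows --pt "0 0 0 0 0.6" --pt "0 0 0 0 0.72" --pt "0 0 0 0 0.72" --pt "0 0 0 0 0.72" --pt "0 0 0 0 0.72"

```text
time: 18.68
ee_pos: [484.4, -182.7, 15.9]
eef_rot: [-180.0, 0.0, -179.5]
force: [-0.6, -1.0, 0.5]
opening: 61.5
grip_force: 0.0
```

Emit:
play_rows --pt "0 0 10 0 0.72" --pt "0 0 35 0 0.72" --pt "0 0 65 0 0.72" --pt "0 0 90 0 0.72" --pt "0 0 110 0 0.72"

```text
time: 19.1
ee_pos: [485.2, -183.0, 128.9]
eef_rot: [-179.9, 0.1, -179.5]
force: [0.6, -0.8, -0.5]
opening: 61.7
grip_force: 0.0
```

Emit:
play_rows --pt "0 0 0 0 0.72" --pt "0 0 0 0 0.72" --pt "0 0 0 0 0.72"

```text
time: 19.35
ee_pos: [483.9, -182.5, 125.6]
eef_rot: [180.0, -0.0, -179.5]
force: [0.2, 0.0, -0.5]
opening: 61.4
grip_force: 0.0
```

```bash
python3 -c "
from h import *
f,P,u,v=wrist(36,48,name='w4')
for a,b in((65,73),):
  m=(P[:,2]>a)&(P[:,2]<b)&(P[:,1]<-130)&(P[:,1]>-235)&(P[:,0]>530)&(P[:,0]<620)
  print(a,m.sum(),np.percentile(P[m],[1,50,99],axis=0).round(1))
"
```

```text
t 19.35 ee [ 483.9 -182.5  125.6] [ 180.    -0.  -179.5] F [ 0.25  0.01 -0.51]
[473, 0, 69, 33, 1040] [array([358.1, -69.4]), array([18. , 42.1]), np.float64(0.4)] 37.0
[221, 132, 206, 2, 281] [array([ 429.7, -181.9]), array([  0.3, 135.1]), np.float64(0.2)] 41.9
[235, 151, 11, 97, 430] [array([ 478.2, -240.1]), array([71.6,  1. ]), np.float64(0.4)] 42.1
[400, 152, 12, 96, 404] [array([ 477.4, -124. ]), array([71.6,  1.1]), np.float64(0.2)] 42.4
[291, 167, 66, 78, 4859] [array([ 482.3, -181.5]), array([56.8, 46.1]), np.float64(0.5)] 43.0
[257, 262, 136, 12, 1004] [array([ 528.8, -180.4]), array([  4.1, 102.7]), np.float64(0.1)] 42.1
[253, 276, 144, 27, 3417] [array([ 547.2, -180. ]), array([ 27.6, 112.2]), np.float64(0.2)] 40.0
[618, 325, 22, 50, 636] [array([605.6,  71.1]), array([47.6, 16.1]), np.float64(12.7)] 39.4
65 1656 [[ 563.9 -215.8   65.2]
 [ 568.8 -181.2   68.5]
 [ 576.2 -148.    70. ]]
```

View pics/w4.png

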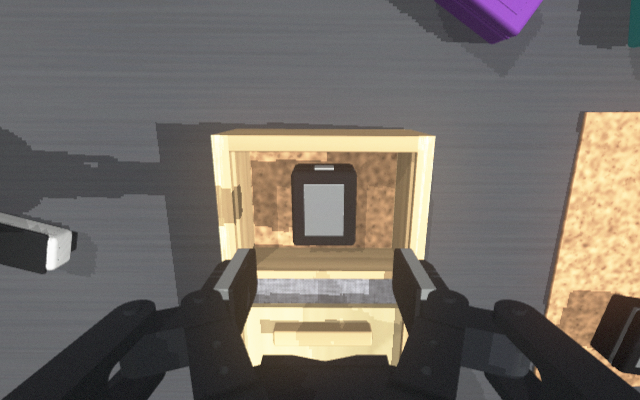

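The case sits flat in the bay at (323,205), centred at world (482,-181.5) against a bay centre of about (484,-182). The batten at (322,333) spans x 564 to 576. I'll shut the fingers, go behind the batten and push the lid shut.

Emit:
play_rows --pt "30 0 0 0 0.3" --pt "65 0 0 0 0" --pt "95 0 0 0 0" --pt "114 1 0 0 0" --pt "114 1 0 0 0"

```text
time: 19.82
ee_pos: [601.0, -181.2, 124.1]
eef_rot: [180.0, -0.0, -179.5]
force: [-0.8, 0.1, -0.1]
opening: 0.8
grip_force: 0.0
```

Emit:
play_rows --pt "0 0 -20 0 0" --pt "0 0 -40 0 0" --pt "0 0 -53 0 0" --pt "0 0 -60 0 0" --pt "0 0 -60 0 0"

```text
time: 20.23
ee_pos: [595.4, -180.9, 62.6]
eef_rot: [179.9, -0.3, -179.5]
force: [0.0, 0.7, 0.3]
opening: -0.2
grip_force: 0.0
```

Emit:
play_rows --pt "0 0 0 0 0" --pt "0 0 0 0 0" --pt "0 0 0 0 0" --pt "0 0 0 0 0"

```text
time: 20.57
ee_pos: [599.2, -182.0, 67.3]
eef_rot: [-180.0, 0.1, -179.5]
force: [-0.4, -0.6, -0.4]
opening: 0.3
grip_force: 0.0
```

Emit:
play_rows --pt "0 0 -3 0 0" --pt "0 0 -5 0 0" --pt "0 0 -5 0 0" --pt "0 0 -5 0 0"

```text
time: 20.9
ee_pos: [598.1, -181.6, 60.6]
eef_rot: [180.0, -0.0, -179.5]
force: [-0.0, -0.4, -0.3]
opening: 0.1
grip_force: 0.0
```

Emit:
play_rows --pt "-5 0 0 0 0" --pt "-10 0 0 0 0" --pt "-16 0 0 0 0" --pt "-24 0 0 0 0" --pt "-32 0 0 0 0"

```text
time: 21.32
ee_pos: [565.8, -181.8, 61.0]
eef_rot: [-180.0, 0.0, -179.5]
force: [1.6, 0.3, -0.9]
opening: 0.2
grip_force: 0.8
```

Emit:
play_rows --pt "-12 0 0 0 0" --pt "-26 0 0 0 0" --pt "-40 0 0 0 0" --pt "-54 0 0 0 0" --pt "-66 0 0 0 0"

```text
time: 21.73
ee_pos: [498.8, -181.9, 61.1]
eef_rot: [-180.0, 0.0, -179.5]
force: [1.8, -0.8, -0.1]
opening: -0.1
grip_force: 0.9
```

Emit:
play_rows --pt "-5 0 0 0 0" --pt "-10 0 0 0 0" --pt "-14 0 0 0 0" --pt "-17 0 0 0 0" --pt "-20 0 0 0 0"

```text
time: 22.15
ee_pos: [480.4, -181.7, 61.0]
eef_rot: [-180.0, 0.0, -179.5]
force: [2.4, -0.5, 0.7]
opening: -0.3
grip_force: 0.8
```

Emit:
play_rows --pt "-1 0 0 0 0" --pt "-2 0 0 0 0" --pt "-3 0 0 0 0"

```text
time: 22.4
ee_pos: [477.6, -181.6, 60.9]
eef_rot: [180.0, 0.0, -179.5]
force: [1.8, 0.0, 0.3]
opening: -0.2
grip_force: 0.8
```

Emit:
play_rows --pt "-1 0 0 0 0" --pt "-2 0 0 0 0" --pt "-3 0 0 0 0" --pt "-3 0 0 0 0"

```text
time: 22.73
ee_pos: [475.9, -181.7, 61.1]
eef_rot: [-180.0, 0.2, -179.6]
force: [6.7, 0.6, -2.9]
opening: -0.2
grip_force: 3.1
```

Emit:
play_rows --pt "-1 0 0 0 0" --pt "-2 0 0 0 0" --pt "-2 0 0 0 0"

```text
time: 22.98
ee_pos: [475.8, -181.8, 61.3]
eef_rot: [-180.0, 0.4, -179.6]
force: [12.5, 0.3, -8.0]
opening: -0.2
grip_force: 5.7
```

The force has risen to 12 N with no more travel, so the lid is on its stop. Backing off and checking from above.

Emit:
play_rows --pt "4 0 0 0 0" --pt "10 0 0 0 0" --pt "12 0 5 0 0" --pt "12 0 30 0 0" --pt "12 0 65 0 0"

```text
time: 23.4
ee_pos: [480.9, -180.3, 123.0]
eef_rot: [179.8, -0.5, -179.5]
force: [0.7, -0.7, -0.1]
opening: 0.3
grip_force: 0.0
```

Emit:
play_rows --pt "0 35 30 0 0" --pt "0 70 60 0 0" --pt "0 105 70 0 0" --pt "0 140 70 0 0" --pt "0 175 70 0 0"

```text
time: 23.82
ee_pos: [485.0, -5.2, 198.4]
eef_rot: [-180.0, 0.2, -179.6]
force: [0.5, 0.1, -0.7]
opening: 0.3
grip_force: 0.0
```

Emit:
play_rows --pt "0 0 0 0 0" --pt "0 0 0 0 0" --pt "0 0 0 0 0" --pt "0 0 0 0 0"

```text
time: 24.15
ee_pos: [484.1, -7.7, 195.7]
eef_rot: [-180.0, -0.1, -179.6]
force: [-0.1, -0.3, -0.0]
opening: 0.1
grip_force: 0.0
```

```bash
python3 -c "
from h import *
f=optics.grab_frame('top'); save(f,'top2',(190,80,260,190,3)); P,u,v=pts(f)
def r(m,n):
  q=P[m]; print(n,m.sum(),np.percentile(q,[1,50,99],axis=0).round(1).tolist())
b=(P[:,1]<-110)&(P[:,1]>-255)
r(b&(P[:,0]>400)&(P[:,0]<700)&(P[:,2]>64.5)&(P[:,2]<75),'batten')
r(b&(P[:,0]>400)&(P[:,0]<700)&(P[:,2]>60)&(P[:,2]<64),'rim')
r(b&(P[:,0]>400)&(P[:,0]<700)&(P[:,2]>52)&(P[:,2]<59),'lid')
for c in((604,288),(605,92),(476,295)):
  m=(abs(P[:,0]-c[0])<45)&(abs(P[:,1]-c[1])<45)&(P[:,2]>34)&(P[:,2]<48)
  print([np.round(a,1) for a in cv2.minAreaRect(P[m][:,:2].astype(np.float32))])
"
```

```text
batten 156 [[433.7, -247.1, 64.5], [461.0, -180.6, 66.5], [635.8, -114.7, 73.1]]
rim 447 [[432.0, -249.8, 60.0], [498.0, -200.8, 61.8], [639.4, -114.4, 63.9]]
lid 2373 [[436.5, -244.8, 52.1], [540.2, -184.3, 55.7], [639.4, -125.0, 58.9]]
[array([601.4, 290.8]), array([57.2, 46.6]), np.float64(8.7)]
[array([603., 111.]), array([57.2, 24.8]), np.float64(11.9)]
[array([474.4, 297.9]), array([47.2, 55.8]), np.float64(82.4)]
```

View pics/top2.png

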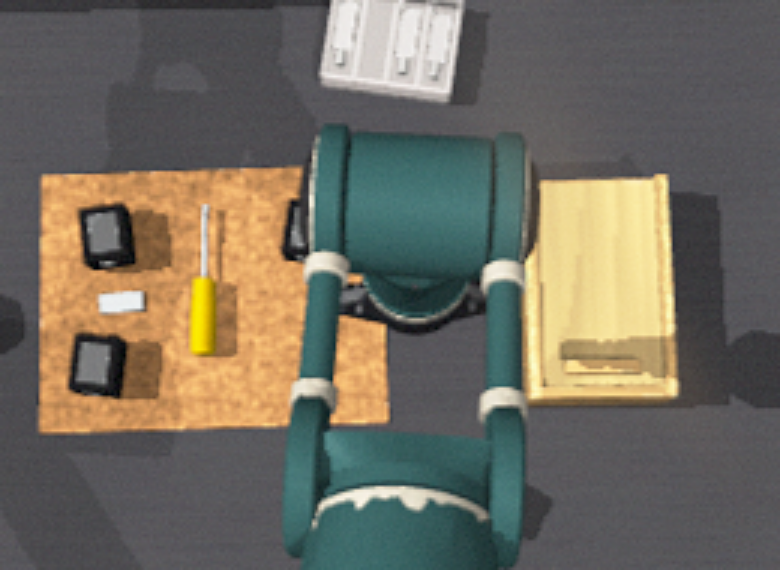

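The lid is shut with the batten at its shut position (crop 600,365). The empty cases at (107,237), (98,365) and (297,230, partly hidden by the arm) are all standing on the mat, and the screwdriver and mirror have not moved.

```bash
python3 -c "
from h import *
print(robot.job_done())"
```

```text
the job is handed in; nothing more can be done
None
```

The near-right case weighed about 3.0 N against under 0.8 N for the other three. It now lies flat in the near compartment with the lid shut against its stop, the three empty cases stand on the mat, and the job was handed in at about 24 s.

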